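# Uncover the fixture plate and clamp it on its pins

## Task

The fixture's top plate, a flat bar with two holes, lies in the grey stock bin under two loose covers. Push the covers off it, leaving them lying in the bin and not lifting them out, then lift the plate out and, keeping it level, lower it over the fixture's two guide pins until it lies flat on the block. Finally swing the latch fully round over the plate to lock it in, and leave the screwdriver, pipe fitting and plastic disc by the fixture where they are.

Things in the scene. Friction and masses are not known exactly. Their poses are not given: they have to be found in the camera images.
- bin: Fixed open grey bin, 212 (x) x 292 (y) x 45 mm outside, walls and floor 6 mm thick (inside 200 x 280 mm, inner floor 6 mm above the table). Origin: centre of its underside. It stands on one side of the robot's midline, the fixture on the other.
- plate_c (a point): Centre (half-way up) of the loose aluminium top plate, 126 (x) x 46 (y) x 14 (z) mm, 0.15-0.3 kg. Two through holes of 13 mm diameter at x = -45 and +45 mm, y = 0; either end may go either way. It starts flat on the bin's floor under the covers, roughly in the middle, its x within 0.2 rad of the bin's x.
- cover_a_c (a point): Centre of loose cover A, a black plastic block 62 (x) x 60 (y) x 36 (z) mm, 0.11-0.23 kg. It starts lying flat on one half of the plate (either half), overhanging both long edges. The point is 18 mm above its underside.
- cover_b_c (a point): Centre of loose cover B, a dark steel-look block 62 (x) x 60 (y) mm, 26 mm high with a 22 mm wide rib along x rising to 36 mm, 0.12-0.25 kg. It starts lying flat on the other half of the plate. The point is 18 mm above its underside.
- fixture: Fixed welding fixture. Origin on the table under the middle of its anvil block. Base slab 180 (x) x 150 (y) x 12 mm, y -48 to +102. Block 124 (x) x 44 (y) mm, flat top 50 mm above the table. On it two guide pins of 10 mm diameter at x = -45 and +45 mm, y = 0, 22 mm tall, tips tapered over 5 mm (8 mm proud of a seated plate). Latch post, 18 mm diameter, 66 mm high, at x = 0, y = +80 mm.
- seat (a point): Where the plate's centre lies when it is fully seated: above the middle of the anvil block, 57 mm above the table; axes as the fixture's. The plate lies with its length along the fixture's x, either way round.
- latch (a joint): Angle (rad) of the swing latch about its vertical post. 0: arm along the fixture's +x, clear of the plate; grows clockwise seen from above to its stop at 1.57, arm along the fixture's -y across the plate's middle. Starts at -0.35 to 0.3, moves with under 1 N at the knob, stays where left. Arm 16 mm wide, 8 thick, reaching 85 mm from the post's axis, underside 67 mm above the table.
- latch_knob (a point): A point on the axis of the upright black knob on the latch's arm, 70 mm from the post's axis; the knob is 12 mm in diameter and stands 71 to 107 mm above the table, this point 91 mm. It is pushed sideways.
- driver_grip (a point): Bystander: grip of a screwdriver, 150 mm long, lying on the table beside the fixture. To be left alone.
- fitting_c (a point): Bystander: centre of a brass and steel pneumatic fitting, 26 mm diameter, 38 mm high, standing on the table beside the fixture. To be left alone.
- spool_center (a point): Bystander: centre of an plain plastic disc, 44 mm diameter, 30 mm high, on the table beside the fixture. To be left alone.
There are look-alikes about, which are no part of the job. Of the things like the part that bears plate_c, leave any that is green or turquoise; of the rest the larger one is meant.

How it is judged:
By the outcome, as a careful person would: the job done as asked, in the order asked, and still so for the second after the job is handed in, with the robot touching nothing.
It also fails if it takes over 72 s, if anything falls off the work surface, if the arm or the gripper's body presses on something with over 40 N, if the wrist force passes 120 N, or if a joint passes its speed limit or range.

## Robot

A 6-joint arm with a two-finger parallel gripper is mounted at the origin on the work surface. World frame = base frame: x ahead of the robot, y to its left, z up, the work surface at z = 0. Lengths are in mm, angles in degrees, forces in N, time in s.
With the tool pointing down it reaches from about 325 to 775 mm from the base axis. Payload 9.3 kg.
Tool frame: the origin (TCP) lies midway between the tips of the shut fingers; the grasp point (between the pads) lies 19 mm behind it; z points along the fingers, y is the line along which they close (so a half turn about z gives the same grasp; the last joint's range is limited). The gripper opens to 85 mm and grips with 20 to 120 N. Pads are 22 mm wide; open, the fingers measure 114 mm over their backs; the gripper's body (76 mm by 85 mm) begins 54 mm behind the grasp point. The pads swing forward as they close: fully open they stand 13 mm farther back than shut.
Start: joints at [67.345, 14.817, 1.232, 76.415, 0, 81.257], TCP at [132.233, 533.864, 231.279] pointing down, gripper open.
Joint ranges: [-174.27, 174.27], [-52.1, 104.24], [-59.71, 78.15], [-110.17, 111.67], [-87.03, 83.33], [-180, 180]. Speed limits (degrees/s): [127.2, 127.2, 159.86, 180, 180, 180].

## Interface

Orientations are given as a 3x3 rotation matrix whose columns are the frame's x, y, z axes.
In Python, from station import telemetry, snapshot, job, look_for, outline_of, landmark_of gives the robot as it stands. The module is installed in compiled form; this text tells all that it offers.
- The arm moves only by the shell command python3 -m crank 'ROWS' [OPENING] [FORCE]. ROWS is JSON, a list that holds one entry, the list of rows, each a list of 4 numbers: the shift along the world's x, y, z in mm, then the turn about the world's z in degrees. A call has 1 to 12 rows; each row is the pose to reach, as a shift and turn from the pose commanded when the call began; what a row does not reach only later rows make up. A row lasts 1/8 s, in which the tool goes at most 62.5 mm and 10.7 degrees, less where a joint would pass 70% of its speed; a pose out of reach is approached as far as the arm can. A call with a gripper value outside its range is refused whole. OPENING is the finger opening in mm, from 0 to 85.4, set as the call begins (- or left out, the last holds). The fingers move at their own pace and stop on an object; FORCE is the grip in N (left out, the last holds). Time passes only in rows, so rows that repeat a pose let the fingers close. It gives the time, the measured TCP pose, the force, the opening and the grip force at its end, in the units of the state.
- telemetry.get_obs(): the state, without advancing time (a new reading comes with each control period).
- snapshot(name): name is "scene" or "top" or "wrist"; returns a dict with "img" (420x560x3 uint8, red, green, blue), "intrinsics" (3x3 intrinsics, pixels), "rvec" (rotation vector, rad) and "tvec" (3), from world to camera coordinates, as OpenCV has them; the wrist camera has in their place "tool_from_camera" (4x4, takes a point from camera to tool coordinates, whose origin is the TCP and whose axes are the flange's). Camera axes: x right, y down, z forward; pixel columns grow to the right and rows downward; lengths in mm; the calibration is good to about 2 mm. A picture is of the moment at which its call begins: read the wrist's pose just before it. There is no depth.
- job.close_job(): hands the job in; it is judged then, once.
Trained networks look in a picture, given as the dict that the camera call returned (one of the last four; its "shot" number tells which), for a name from the list of things; names that differ only in an ending like _2 or _b are one class to them, and where a whole thing is asked for, a point or a joint stands for the part that bears it (a point fixed in the world has none). Each returns a list of dicts, best first, with "confidence" (0 to 1); they miss things now and then, are a little off and sometimes report something else, mostly with a low value. They report only what shows in the picture. A call takes as long as a camera call. They do not tell look-alikes from the thing itself.
- look_for(name, picture): "bbox" ([left, top, right, bottom] in pixels, round what is visible of it).
- outline_of(name, picture): "region" (420x560 bool, what is visible of it) and "bbox" ([left, top, right, bottom] in pixels, round what is visible of it).
- landmark_of(name, picture): "centre" ([column, row] in pixels: a listed point, or the origin of a listed thing).
The state is a dict: "time": time; "qpos": joint angles; "qvel": joint speeds; "effort": joint torques, N m; "tool_pos": TCP position; "tool_rot": TCP orientation; "contact_force": force on the tool from outside, world axes, zero at the start; "moment": the same for the moment, N m; "width": finger opening in mm; "grasp_force": force on a finger pad.
Only numpy, scipy, OpenCV 4.12 (cv2) and the standard library are available. Lean on these libraries where they do the work, as an engineer would, in place of code of your own. Each camera call takes 0.05 s, during which the arm holds its last target. There are 200 camera calls.

## Working session

There is one attempt and no reset: what is moved stays moved. The work goes in short steps, Python scripts to look and compute and a shell command to move; the robot and the scene stay as the last step left them, time stands still between calls to the robot, and variables do not carry over. Pictures are saved under pics/ and viewed, at most 12 in all, crops included, and the job is handed in when it is done.

```bash
mkdir -p pics; cat > h.py <<'E'
import numpy as np, cv2
from station import telemetry, snapshot, job, look_for, outline_of, landmark_of
def cam(s, obs=None):
    K=np.array(s["intrinsics"],float)
    if "rvec" in s:
        R=cv2.Rodrigues(np.array(s["rvec"],float))[0]; t=np.array(s["tvec"],float).ravel()
        return K,R,t
    T=np.array(s["tool_from_camera"],float)
    Rt=np.array(obs["tool_rot"],float).reshape(3,3); p=np.array(obs["tool_pos"],float)
    Rw=Rt@T[:3,:3]; c=Rt@T[:3,3]+p
    return K,Rw.T,-Rw.T@c
def px2w(s,uv,z,obs=None):
    K,R,t=cam(s,obs); d=R.T@np.linalg.inv(K)@np.array([uv[0],uv[1],1.]); c=-R.T@t
    return c+d*(z-c[2])/d[2]
def w2px(s,P,obs=None):
    K,R,t=cam(s,obs); q=K@(R@np.array(P,float)+t); return q[:2]/q[2]
def save(s,n,crop=None,f=1):
    i=s["img"][:,:,::-1]
    if crop: i=i[crop[1]:crop[3],crop[0]:crop[2]]
    cv2.imwrite("pics/"+n,cv2.resize(i,None,fx=f,fy=f,interpolation=cv2.INTER_CUBIC))
E
python3 - <<'E'
from h import *
np.set_printoptions(precision=1,suppress=True)
Z=dict(bin=0,plate_c=13,cover_a_c=38,cover_b_c=38,fixture=0,seat=57,latch_knob=91,driver_grip=12,fitting_c=19,spool_center=15)
ss={n:snapshot(n) for n in("top","scene")}
for n,s in ss.items():
    save(s,n+"0.png"); print(n, -cam(s)[1].T@cam(s)[2])
    for k,z in Z.items():
        for d in landmark_of(k,s)[:3]:
            print(k,round(d["confidence"],2),np.array(d["centre"]),px2w(s,d["centre"],z))
a=cv2.imread("pics/top0.png");b=cv2.imread("pics/scene0.png")
cv2.imwrite("pics/both.png",cv2.resize(np.vstack([a,b]),None,fx=.714,fy=.714))
E
```

```text
top [ 437.1    2.2 1145.7]
bin 0.56 [205.  210.8] [507.7 215.1   0. ]
bin 0.39 [365.8 210.5] [ 515.3 -246.7    0. ]
plate_c 0.96 [255.3 141.2] [709.   73.5  13. ]
plate_c 0.85 [164.2 288.1] [287.7 321.9  13. ]
plate_c 0.78 [204.5 140.6] [708.6 219.2  13. ]
cover_a_c 0.85 [210.3 226. ] [463.4 192.3  38. ]
cover_b_c 0.87 [210.  199.7] [536.5 194.9  38. ]
fixture 0.57 [363.1 208.6] [ 520.7 -238.9    0. ]
seat 0.64 [363.  208.6] [ 516.5 -226.6   57. ]
latch_knob 0.79 [341.7 186.9] [ 570.9 -162.8   91. ]
fitting_c 0.67 [405.6 216.7] [ 498.2 -354.8   19. ]
spool_center 0.62 [371.7 164. ] [ 647.5 -259.9   15. ]
scene [ 813.7 -414.7  831.2]
bin 0.78 [335.  176.6] [511.3 213.3   0. ]
plate_c 0.94 [404.9 214.5] [705.8 206.5  13. ]
plate_c 0.76 [375.9 257.5] [709.4  67.8  13. ]
plate_c 0.56 [327.5 178.7] [505.1 186.7  13. ]
cover_a_c 0.63 [317.7 164.7] [471.2 190.4  38. ]
cover_b_c 0.98 [344.6 177.7] [545.1 195.6  38. ]
fixture 0.84 [212.8 311. ] [ 507.1 -233.4    0. ]
seat 0.88 [208.6 306. ] [ 515.  -243.3   57. ]
latch_knob 0.93 [253.7 283.9] [ 565.6 -166.8   91. ]
latch_knob 0.5 [344.9 176.9] [562.4 157.2  91. ]
driver_grip 0.63 [154.1 295.4] [ 393.3 -284.6   12. ]
driver_grip 0.54 [208.  314.1] [ 508.3 -246.7   12. ]
fitting_c 0.51 [166.1 353.8] [ 501.5 -353.2   19. ]
spool_center 0.95 [253.9 360.8] [ 639.4 -262.    15. ]
```

View pics/top0.png

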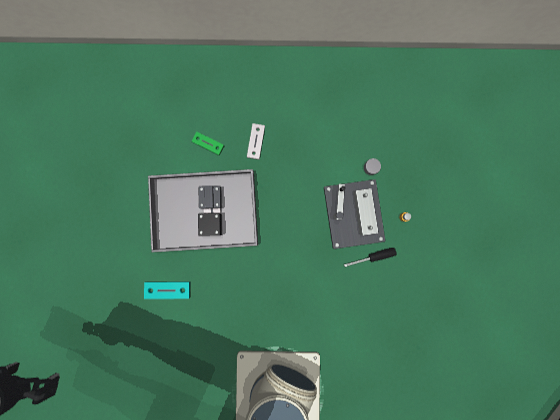

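View pics/scene0.png

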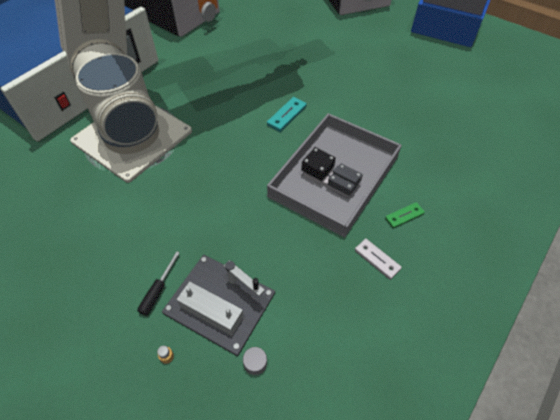

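Top view: the bin is at about (205,211), with cover B at (210,199) and cover A at (210,226). The fixture is at (363,209), yawed by about 7°, with its latch lying along its +x.

Plate candidates:
- **Green bar** at (207,142): excluded by colour.
- **Turquoise bar** at (166,290): excluded by colour.
- **White bar** at (256,141): only about 100 mm long and outside the bin.
- **Bar under the covers** at about (210,212): this is the larger one and lies in the bin, so it fits.

Next I'll confirm that from close by with the wrist camera.

```bash
python3 - <<'E'
from h import *
np.set_printoptions(precision=2,suppress=True)
o=telemetry.get_obs(); print(o["time"],np.array(o["tool_rot"]),o["contact_force"],o["width"])
s=snapshot("wrist"); print(np.array(s["tool_from_camera"]),np.array(s["intrinsics"]))
E
python3 -m crank '[[[60,-60,20,0],[120,-120,40,0],[180,-180,60,0],[230,-230,80,0],[280,-280,100,0],[330,-320,120,0],[350,-335,130,0],[350,-335,130,0]]]'
```

```text
1.1 [[-0.97  0.24 -0.  ]
 [ 0.24  0.97  0.  ]
 [ 0.    0.   -1.  ]] [-0.56  0.44 -0.23] 85.31482673652823
[[  -0.     -0.95   -0.32   81.29]
 [   1.     -0.      0.     -1.05]
 [  -0.     -0.32    0.95 -143.7 ]
 [   0.      0.      0.      1.  ]] [[299.38   0.   283.87]
 [  0.   299.38 207.46]
 [  0.     0.     1.  ]]
time: 2.15
tool_pos: [481.9, 198.5, 361.5]
tool_rot: [[-0.971, 0.241, 0.001], [0.241, 0.971, 0.0], [-0.001, 0.0, -1.0]]
contact_force: [1.2, 1.3, 0.1]
width: 85.1
grasp_force: 0.0
```

```bash
python3 - <<'E'
from h import *
np.set_printoptions(precision=1,suppress=True)
o=telemetry.get_obs(); s=snapshot("wrist"); save(s,"w1.png",None,1.4)
for k,z in dict(bin=0,plate_c=13,cover_a_c=38,cover_b_c=38).items():
    for d in landmark_of(k,s)[:2]: print(k,round(d["confidence"],2),np.array(d["centre"]),px2w(s,d["centre"],z,o))
for k,z in dict(plate_c=20,cover_a_c=56,cover_b_c=50).items():
    for d in outline_of(k,s)[:2]:
        c=max(cv2.findContours(d["region"].astype(np.uint8),0,2)[0],key=cv2.contourArea)
        print(k,d["confidence"],d["bbox"]); print(np.array([px2w(s,p,z,o)[:2] for p in cv2.boxPoints(cv2.minAreaRect(c))]))
E
```

```text
bin 0.59 [297.4 170.4] [508.4 215.2   0. ]
plate_c 0.68 [332.4   2.3] [283.7 317.6  13. ]
plate_c 0.64 [321.1 269.3] [698.2 215.8  13. ]
cover_a_c 0.6 [277.8 155.3] [469.9 191.2  38. ]
cover_b_c 0.61 [293.  196.9] [541.2 198.5  38. ]
plate_c 0.88 [286.3, 0.0, 376.0, 39.3]
[[266.9 252.9]
 [297.3 375.4]
 [338.7 369.4]
 [307.4 242.9]]
plate_c 0.61 [237.6, 263.8, 266.4, 312.1]
[[650.5  63.8]
 [652.8 102.3]
 [755.8  89.2]
 [753.8  48.4]]
cover_a_c 0.81 [255.1, 129.2, 304.4, 179.4]
[[436.5 161.1]
 [433.6 222.6]
 [498.7 227.3]
 [502.6 163. ]]
cover_b_c 0.78 [269.9, 173.1, 312.7, 224.1]
[[508.8 164.2]
 [504.9 224.1]
 [575.9 229.3]
 [580.9 166.6]]
```

View pics/w1.png

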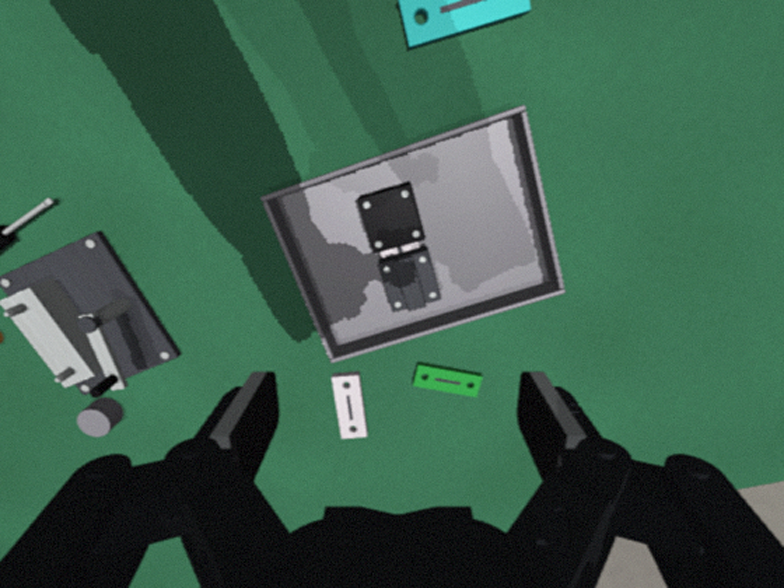

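The wrist view shows cover A at (392,217) and cover B at (410,278), with the silver bar visible between them at (400,250). The white bar at (349,406) is the smaller look-alike, about 103 mm long. The plate is therefore centred near (505,194) with a yaw of about 4.5°. I'll push both covers together towards +y, one finger behind each.

```bash
python3 -m crank '[[[10,-20,-30,-10],[18,-40,-70,-20],[27,-58,-110,-30],[27,-58,-150,-40],[27,-58,-190,-50],[27,-58,-220,-60],[27,-58,-250,-70],[27,-58,-261,-72],[27,-58,-261,-72]]]' 60 40
python3 - <<'E'
from h import *
o=telemetry.get_obs(); s=snapshot("scene"); save(s,"s2.png",(230,80,430,260),3.5)
E
```

```text
time: 3.68
tool_pos: [507.3, 142.7, 99.8]
tool_rot: [[-0.075, 0.997, -0.001], [0.997, 0.075, -0.0], [-0.0, -0.001, -1.0]]
contact_force: [0.3, 0.0, 0.5]
width: 60.0
grasp_force: 0.0
```

View pics/s2.png

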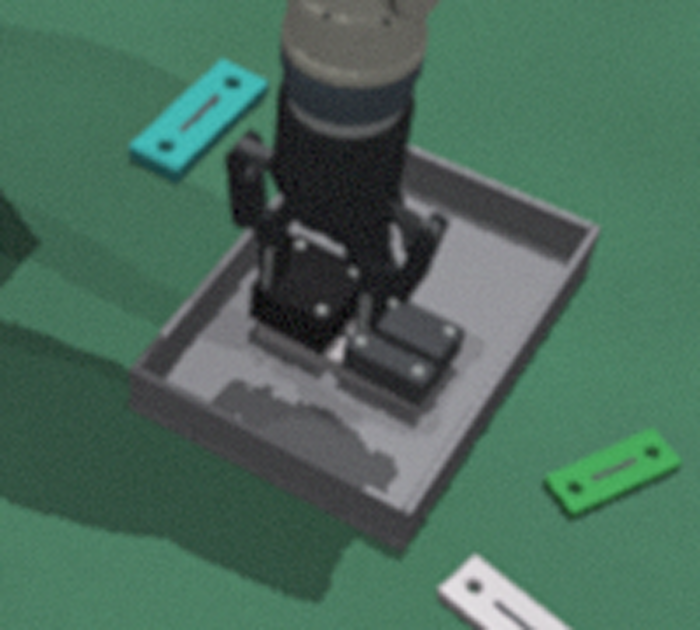

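The gripper hangs in front of the covers, with the white plate visible between them at (335,350). Now lowering and pushing.

```bash
python3 -m crank '[[[0,-2,-30,0],[0,-4,-60,0],[0,-4,-80,0],[0,-4,-80,0]]]' && python3 -m crank '[[[-1,10,0,0],[-1,20,0,0],[-2,28,0,0],[-3,36,0,0],[-3,44,0,0],[-4,52,0,0],[-4,52,0,0]]]'
python3 - <<'E'
from h import *
s=snapshot("scene"); save(s,"s3.png",(230,80,430,260),3.5)
E
```

```text
time: 4.22
tool_pos: [507.6, 138.2, 19.7]
tool_rot: [[-0.073, 0.997, -0.001], [0.997, 0.073, -0.0], [-0.0, -0.001, -1.0]]
contact_force: [-0.5, -0.1, 1.5]
width: 60.1
grasp_force: 0.0
time: 5.1
tool_pos: [503.5, 190.9, 19.5]
tool_rot: [[-0.072, 0.997, -0.0], [0.997, 0.072, 0.0], [0.001, -0.0, -1.0]]
contact_force: [0.9, -0.1, -0.4]
width: 60.0
grasp_force: 0.0
```

View pics/s3.png

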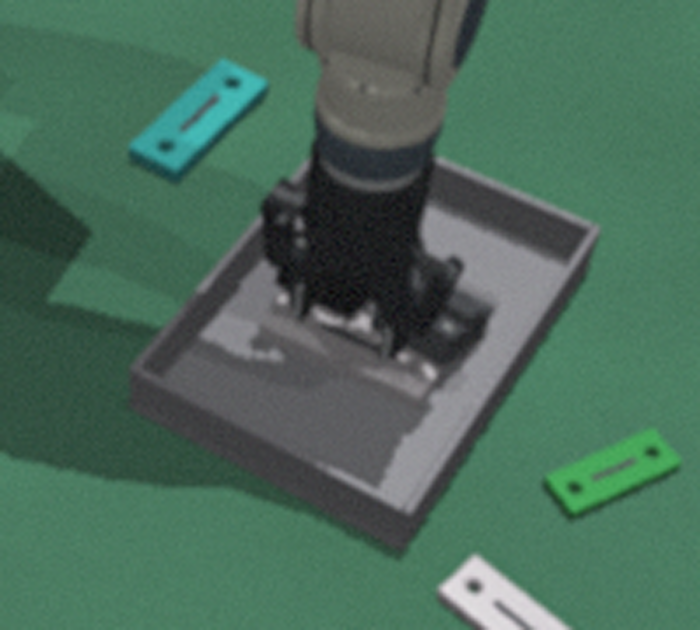

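The covers are sliding back, and the plate is showing at about (350,335). I'll keep pushing.

```bash
python3 -m crank '[[[-1,9,0,0],[-1,18,0,0],[-2,27,0,0],[-3,36,0,0],[-3,45,0,0],[-4,54,0,0],[-5,64,0,0],[-5,64,0,0]]]' && python3 -m crank '[[[0,-6,0,0],[0,-6,60,0],[-30,-30,110,10],[-60,-50,160,20],[-80,-50,180,30],[-80,-60,180,40],[-80,-60,180,50],[-80,-60,180,60],[-80,-60,180,70],[-80,-60,180,80],[-80,-60,180,90],[-80,-60,180,90]]]' 85
python3 - <<'E'
from h import *
np.set_printoptions(precision=1,suppress=True)
o=telemetry.get_obs(); s=snapshot("wrist"); save(s,"w4.png",None,1.4)
t=snapshot("top")
for n,q,ob in(("w",s,o),("t",t,None)):
  for k,z in dict(plate_c=13,cover_a_c=24,cover_b_c=24).items():
    for d in landmark_of(k,q)[:4]: print(n,k,round(d["confidence"],2),np.array(d["centre"]),px2w(q,d["centre"],z,ob))
  for d in outline_of("plate_c",q)[:4]:
    c=max(cv2.findContours(d["region"].astype(np.uint8),0,2)[0],key=cv2.contourArea)
    c=np.array([px2w(q,p[0],20,ob)[:2] for p in c],np.float32); r=cv2.minAreaRect(c); print(n,d["confidence"],r)
E
```

```text
time: 6.15
tool_pos: [498.7, 255.1, 19.7]
tool_rot: [[-0.072, 0.997, 0.0], [0.997, 0.072, 0.0], [0.0, 0.0, -1.0]]
contact_force: [-0.4, 0.2, -0.2]
width: 59.7
grasp_force: 0.0
time: 7.65
tool_pos: [418.7, 193.7, 199.7]
tool_rot: [[-0.998, -0.07, 0.0], [-0.07, 0.998, 0.0], [-0.0, 0.0, -1.0]]
contact_force: [-0.3, -0.3, -0.3]
width: 85.0
grasp_force: 0.0
w plate_c 0.77 [415.7  59.9] [283.8 315.4  13. ]
w plate_c 0.68 [278.3 253.6] [508.2 192.1  13. ]
w plate_c 0.56 [189.5 370.3] [701.4  77.6  13. ]
w plate_c 0.5 [284.3 372.6] [696.4 212.6  13. ]
w cover_a_c 0.66 [369.7 224.7] [458.4 294.2  24. ]
w cover_a_c 0.16 [359.7 295. ] [552.9 296.9  24. ]
w cover_b_c 0.67 [357.8 290.5] [546.6 293.6  24. ]
w 0.78 ((507.31268310546875, 190.7684326171875), (132.56451416015625, 48.37261962890625), 5.792088985443115)
w 0.7 ((667.2556762695312, 88.25091552734375), (39.761348724365234, 27.006729125976562), 3.9258174896240234)
w 0.66 ((670.9775390625, 195.73880004882812), (45.275726318359375, 17.151166915893555), 65.29047393798828)
w 0.56 ((284.7884216308594, 312.2532653808594), (46.8104362487793, 126.89262390136719), 1.087881326675415)
t plate_c 0.79 [205.1 142.3] [703.7 217.3  13. ]
t plate_c 0.66 [217.6 207.6] [516.5 177.1  13. ]
t plate_c 0.57 [257.3 142.6] [705.   67.6  13. ]
t cover_a_c 0.37 [173.3 227.7] [457.4 298.4  24. ]
t cover_b_c 0.18 [403.7 214.2] [ 504.8 -348.    24. ]
t 0.77 ((709.1282958984375, 73.5472412109375), (39.313419342041016, 99.98991394042969), 81.23922729492188)
t 0.72 ((702.1863403320312, 208.919921875), (86.12816619873047, 33.330299377441406), 64.14105224609375)
t 0.61 ((509.4281005859375, 192.27052307128906), (132.19931030273438, 52.58325958251953), 5.842805862426758)
```

View pics/w4.png

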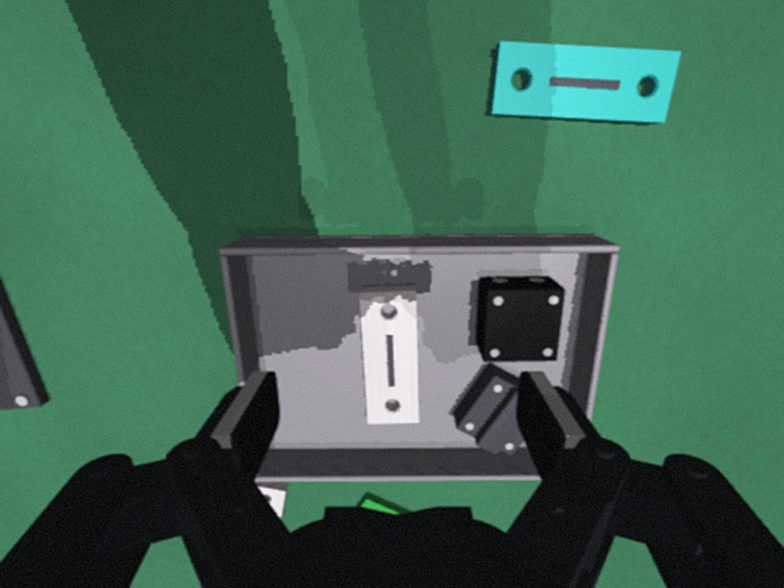

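Both covers lie flat in the bin, A at (520,318) and B, rotated, at (497,408). The plate is free, with its holes at about (388,311) and (393,405).

```bash
python3 - <<'E'
from h import *
np.set_printoptions(precision=1,suppress=True)
o=telemetry.get_obs(); s=snapshot("wrist"); g=cv2.cvtColor(s["img"],cv2.COLOR_RGB2GRAY)
H=[]
for u,v in((388,311),(393,405)):
    u,v=u/1.4,v/1.4; u0,v0=int(u)-8,int(v)-8
    p=cv2.resize(g[v0:v0+17,u0:u0+17],None,fx=8,fy=8,interpolation=cv2.INTER_CUBIC)
    m=(p<140).astype(np.uint8); n,l,st,ce=cv2.connectedComponentsWithStats(m)
    i=min(range(1,n),key=lambda i:np.linalg.norm(ce[i]-68)); c=ce[i]/8+[u0-.44,v0-.44]
    H.append(px2w(s,c,19,o)); print(c,st[i],H[-1])
a,b=H; d=b-a; print("centre",(a+b)/2,"len",np.hypot(*d[:2]),"yaw",np.degrees(np.arctan2(d[1],d[0])))
for q in((453,412),(490,365),(478,360)): print(px2w(s,np.array(q)/1.4,32,o))
for q in((360,292),(415,292),(418,422),(367,423)): print(px2w(s,np.array(q)/1.4,20,o))
E
```

```text
[276.9 223.8] [  20   53   91   56 3081] [466.6 188.5  19. ]
[279.7 289.6] [  26   43   79   62 3546] [555.2 197.6  19. ]
centre [510.9 193.   19. ] len 89.00363706689731 yaw 5.84599186054581
[549.3 250.8  32. ]
[501.6 276.4  32. ]
[497.7 265.8  32. ]
[449.2 164.8  20. ]
[446.  209.5  20. ]
[570.3 222.7  20. ]
[574.6 176.5  20. ]
```

```bash
python3 -m crank '[[[30,0,-20,2],[60,0,-50,2],[85,-1,-90,2],[92,-1,-120,2],[92,-1,-150,2],[92,-1,-175,2],[92,-1,-190,2],[92,-1,-194.5,2],[92,-1,-194.5,2]]]' 66 && python3 -m crank '[[[0,0,0,0],[0,0,0,0],[0,0,0,0],[0,0,0,0],[0,0,0,0]]]' 30 50
```

```text
time: 9.32
tool_pos: [511.1, 193.2, 5.6]
tool_rot: [[-0.994, -0.106, 0.0], [-0.106, 0.994, 0.0], [-0.001, 0.0, -1.0]]
contact_force: [-0.6, 0.5, -0.0]
width: 65.8
grasp_force: 0.0
time: 9.95
tool_pos: [511.4, 193.3, 6.3]
tool_rot: [[-0.994, -0.106, 0.002], [-0.106, 0.994, 0.0], [-0.002, 0.0, -1.0]]
contact_force: [-0.3, 0.1, 5.4]
width: 44.9
grasp_force: 51.7
```

Gripped, but the tips touch the floor, so I'll regrasp 4 mm higher to keep them above the plate's underside when it seats.

```bash
python3 -m crank '[[[0,0,0,0],[0,0,0,0],[0,0,4,0],[0,0,4,0]]]' 60 && python3 -m crank '[[[0,0,0,0],[0,0,0,0],[0,0,0,0],[0,0,0,0]]]' 30 60 && python3 -m crank '[[[0,0,20,0],[0,0,50,0],[0,0,90,0],[0,-10,130,0],[0,-30,150,0],[0,-30,150,0]]]'
```

```text
time: 10.45
tool_pos: [511.0, 193.2, 9.5]
tool_rot: [[-0.994, -0.106, 0.001], [-0.106, 0.994, 0.0], [-0.001, 0.0, -1.0]]
contact_force: [-0.8, 0.6, -0.3]
width: 60.0
grasp_force: 0.0
time: 10.95
tool_pos: [510.9, 193.2, 9.6]
tool_rot: [[-0.994, -0.106, 0.0], [-0.106, 0.994, 0.0], [-0.0, 0.0, -1.0]]
contact_force: [-1.8, -0.8, 5.8]
width: 44.1
grasp_force: 61.4
time: 11.7
tool_pos: [511.4, 162.4, 160.3]
tool_rot: [[-0.994, -0.105, 0.002], [-0.105, 0.994, 0.0], [-0.002, -0.0, -1.0]]
contact_force: [0.2, 0.5, -4.1]
width: 44.0
grasp_force: 62.4
```

```bash
python3 -m crank '[[[-5,-40,30,0],[-10,-80,60,0],[-20,-125,90,0],[-30,-170,100,0],[-30,-210,100,0],[-30,-232,100,0],[-30,-232,100,0],[-30,-232,100,0]]]'
python3 - <<'E'
from h import *
np.set_printoptions(precision=1,suppress=True)
o=telemetry.get_obs(); print(o["tool_pos"]); s=snapshot("wrist"); save(s,"w5.png",None,1.4)
for k,z in dict(fixture=0,seat=57,latch_knob=91,driver_grip=12,fitting_c=19,spool_center=15).items():
    for d in landmark_of(k,s)[:2]: print(k,round(d["confidence"],2),np.array(d["centre"]),px2w(s,d["centre"],z,o))
E
```

```text
time: 12.7
tool_pos: [480.7, -68.2, 258.3]
tool_rot: [[-0.994, -0.106, -0.001], [-0.106, 0.994, 0.001], [0.001, 0.001, -1.0]]
contact_force: [-0.2, 0.3, -1.4]
width: 44.2
grasp_force: 62.6
[480.7 -68.2 258.3]
fixture 0.55 [159.  181.2] [ 513.6 -238.     0. ]
seat 0.7 [141.2 186.7] [ 506.5 -236.5   57. ]
latch_knob 0.9 [193.9 252.5] [ 568.6 -164.    91. ]
driver_grip 0.98 [115.9  79.1] [ 389.1 -281.4   12. ]
driver_grip 0.25 [481.2 212.7] [508.3 208.7  12. ]
fitting_c 0.75 [ 58.  164.8] [ 500.1 -359.    19. ]
spool_center 0.61 [480.4 210.1] [503.9 204.2  15. ]
spool_center 0.55 [142. 271.] [ 648.  -260.3   15. ]
```

View pics/w5.png

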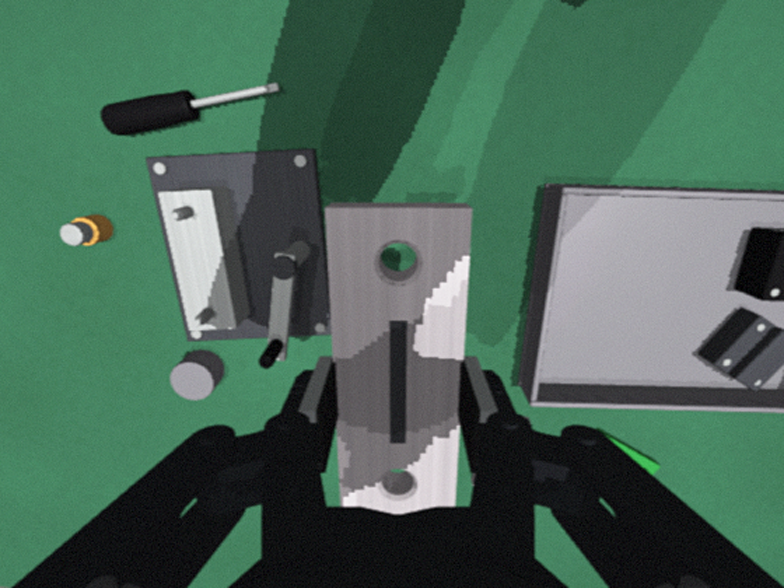

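The plate is held straight, with its holes at (397,259) and (399,483). The block's pins are at about (183,212) and (206,315), and the latch knob is at (271,353). I'll look at the pins from nearly overhead for an accurate fit.

```bash
python3 -m crank '[[[40,-40,0,0],[80,-85,0,0],[120,-125,0,0],[145,-165,0,0],[145,-165,0,0],[145,-165,0,0],[145,-165,0,0]]]'
python3 - <<'E'
from h import *
np.set_printoptions(precision=1,suppress=True)
o=telemetry.get_obs(); print(o["tool_pos"]); s=snapshot("wrist"); save(s,"w6.png",(180,0,400,300),2)
for P in((550,-230,70),(470,-240,70),(510,-235,50)): print(w2px(s,P,o))
E
```

```text
time: 13.92
tool_pos: [625.4, -232.8, 259.8]
tool_rot: [[-0.994, -0.107, 0.001], [-0.107, 0.994, -0.0], [-0.0, -0.0, -1.0]]
contact_force: [0.4, -0.1, -2.6]
width: 43.9
grasp_force: 62.7
[ 625.4 -232.8  259.8]
[295.  113.7]
[294.5  27.3]
[294.1  74.4]
```

View pics/w6.png

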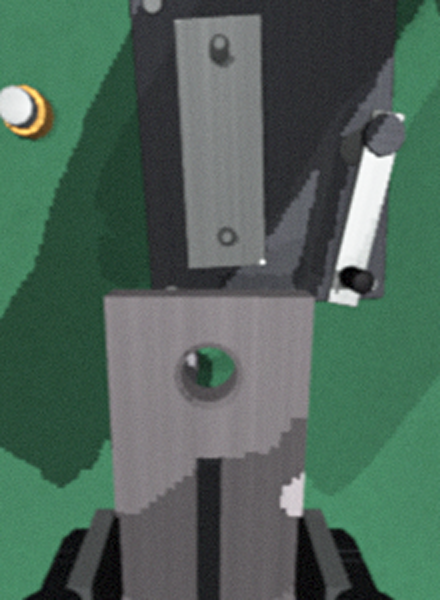

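```bash
python3 - <<'E'
from h import *
from scipy.optimize import least_squares
np.set_printoptions(precision=2,suppress=True)
o=telemetry.get_obs(); s=snapshot("wrist")
cv=lambda p:np.array(p)/2.+[180,0]-.25
obs=[((-45,0,72),(219,43)),((45,0,72),(227,236)),((-62,22,50),(261,15)),((-62,-22,50),(175,20)),((62,22,50),(266,262)),((62,-22,50),(188,269))]
def W(p,m): c,n=np.cos(p[2]),np.sin(p[2]); return [p[0]+c*m[0]-n*m[1],p[1]+n*m[0]+c*m[1],m[2]]
f=lambda p:np.concatenate([w2px(s,W(p,m),o)-cv(q) for m,q in obs])
r=least_squares(f,[512,-236,.12],loss="soft_l1",x_scale=[1,1,.01]); print(r.x,np.degrees(r.x[2]));print(f(r.x).reshape(-1,2))
a,b=[px2w(s,cv(q),72,o) for q in((219,43),(227,236))]; print("pins",a,b,(a+b)/2,np.hypot(*(b-a)[:2]),np.degrees(np.arctan2(*(b-a)[[1,0]])))
# hole near edge now, and plate in tool from earlier picture pose
zt=o["tool_pos"][2]+10.4
print("hole now",px2w(s,cv((207,373)),zt,o)-np.array(o["tool_pos"]))
o5=dict(o); 
Rt=np.array([[-0.994,-0.106,-.001],[-.106,.994,.001],[.001,.001,-1]]); o5["tool_rot"]=Rt; o5["tool_pos"]=np.array([480.7,-68.2,258.3])
h=[px2w(s,np.array(q)/1.4-.2,268.7,o5)-o5["tool_pos"] for q in((397,259),(399,483))]
d=h[1]-h[0]; print("holes",h,(h[0]+h[1])/2,np.hypot(*d[:2]),np.degrees(np.arctan2(d[1],d[0])))
for q in((385,130),):print("post",px2w(s,cv(q),75,o))
print("knob",px2w(s,cv((351,276)),107,o))
E
```

```text
[ 510.34 -238.37    0.16] 8.987766091503824
[[ 0.34  0.06]
 [ 0.05  0.53]
 [-0.18 -0.47]
 [-0.35 -0.47]
 [-0.3   1.23]
 [ 0.47 -0.3 ]]
pins [ 465.88 -245.73   72.  ] [ 554.27 -231.46   72.  ] [ 510.08 -238.6    72.  ] 89.52614746469621 9.172447416824077
hole now [-46.78  -6.42  10.4 ]
holes [array([-47.75,  -6.39,  10.4 ]), array([42.94,  4.01, 10.4 ])] [-2.41 -1.19 10.4 ] 91.28751499535343 6.536651661706453
post [ 495.39 -159.06   75.  ]
knob [ 565.26 -170.7   107.  ]
```

```bash
python3 -m crank '[[[-50,-2,0,3],[-100,-4,-20,3],[-113,-4.4,-60,3],[-113,-4.4,-100,3],[-113,-4.4,-140,3],[-113,-4.4,-170,3],[-113,-4.4,-172,3],[-113,-4.4,-172,3],[-113,-4.4,-172,3]]]'
python3 - <<'E'
from h import *
o=telemetry.get_obs(); s=snapshot("wrist"); print(w2px(s,(466,-245.6,72),o),w2px(s,(554.6,-231.4,72),o))
t=snapshot("scene"); a=cv2.resize(s["img"][120:390,180:400,::-1],(440,540),interpolation=cv2.INTER_CUBIC)
b=cv2.resize(t["img"][225:360,150:290,::-1],(560,540)[:2],interpolation=cv2.INTER_CUBIC)
c=np.hstack([a,b]); print(c.shape); cv2.imwrite("pics/w7.png",cv2.resize(c,(800,432)))
E
```

```text
time: 15.15
tool_pos: [513.5, -238.6, 88.8]
tool_rot: [[-0.987, -0.158, 0.002], [-0.158, 0.987, -0.001], [-0.002, -0.002, -1.0]]
contact_force: [0.1, 0.0, -3.2]
width: 44.0
grasp_force: 62.8
[287.03826198 172.23514526] [286.62386221 310.37389515]
(540, 1000, 3)
```

View pics/w7.png

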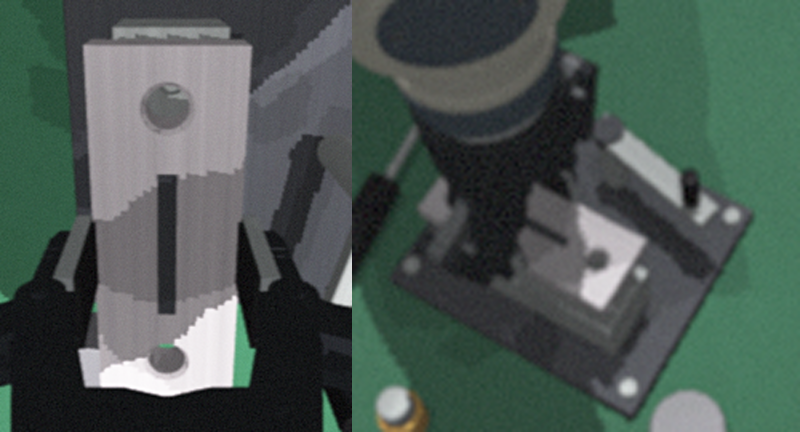

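```bash
python3 - <<'E'
from h import *
np.set_printoptions(precision=2,suppress=True)
P=[]
for i in range(6):
    o=telemetry.get_obs(); P.append(o["tool_pos"]); s=snapshot("wrist")
P=np.array(P); print(P); o=dict(o); o["tool_pos"]=P.mean(0)
zt=o["tool_pos"][2]+10.4
f=lambda p:np.array(p)/1.6+[180,120]-.3
h=[px2w(s,f(q),zt,o) for q in((166.5,105.5),(168,357))]; print(h,(h[0]+h[1])/2,np.hypot(*(h[1]-h[0])[:2]),np.degrees(np.arctan2(*(h[1]-h[0])[[1,0]])))
cv2.imwrite("pics/w8.png",cv2.resize(s["img"][165:210,260:310,::-1],None,fx=12,fy=12,interpolation=cv2.INTER_CUBIC))
E
```

```text
[[ 513.33 -238.53   88.39]
 [ 513.17 -238.48   88.13]
 [ 513.05 -238.42   87.87]
 [ 512.97 -238.38   87.69]
 [ 512.89 -238.32   87.51]
 [ 512.85 -238.32   87.4 ]]
[array([ 466.29, -247.05,   98.23]), array([ 554.74, -232.41,   98.23])] [ 510.52 -239.73   98.23] 89.65056823746258 9.396452793048043
```

View pics/w8.png

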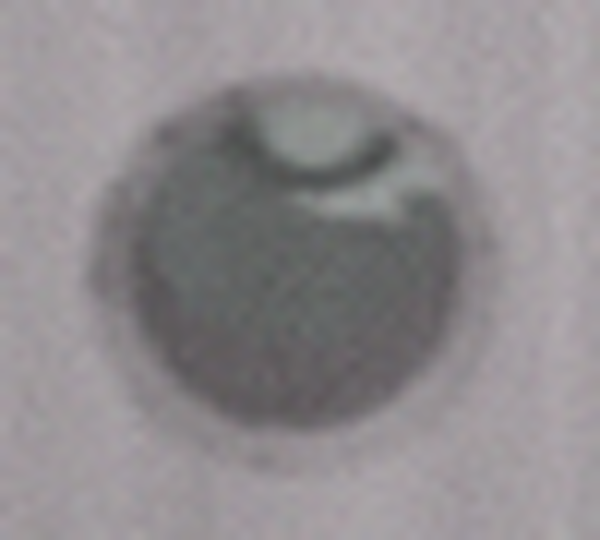

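In the crop the pin tip at (313,130) sits about 1 mm towards +y of the hole centre at (293,270), which agrees with the measured offset. I'll correct for it and lower slowly.

```bash
python3 -m crank '[[[0,1,0,0],[0,1,-4,0],[0,1,-8,0],[0,1,-12,0],[0,1,-15,0],[0,1,-18,0],[0,1,-20,0],[0,1,-20,0],[0,1,-20,0]]]'
```

```text
time: 16.68
tool_pos: [512.8, -237.3, 67.3]
tool_rot: [[-0.987, -0.158, 0.0], [-0.158, 0.987, -0.0], [-0.0, -0.0, -1.0]]
contact_force: [0.5, -0.4, -3.3]
width: 44.1
grasp_force: 62.8
```

```bash
python3 -m crank '[[[0,0,-3,0],[0,0,-6,0],[0,0,-9,0],[0,0,-11,0],[0,0,-12,0],[0,0,-13,0],[0,0,-13,0],[0,0,-13,0]]]'
```

```text
time: 17.68
tool_pos: [512.8, -237.3, 54.2]
tool_rot: [[-0.987, -0.158, 0.0], [-0.158, 0.987, -0.0], [-0.0, -0.0, -1.0]]
contact_force: [0.4, 0.8, -2.5]
width: 44.5
grasp_force: 62.8
```

```bash
python3 -m crank '[[[0,0,-0.7,0],[0,0,-1.4,0],[0,0,-2,0],[0,0,-2,0],[0,0,-2,0]]]'
```

```text
time: 18.3
tool_pos: [512.9, -237.3, 53.6]
tool_rot: [[-0.987, -0.158, 0.001], [-0.158, 0.987, -0.001], [-0.001, -0.001, -1.0]]
contact_force: [-4.5, 2.0, 12.6]
width: 44.0
grasp_force: 64.4
```

It made contact exactly at the expected seat height. Releasing, retreating and checking, and working out the latch sweep.

```bash
python3 -m crank '[[[0,0,2,0],[0,0,2,0],[0,0,2,0]]]' 60 && python3 -m crank '[[[0,0,10,0],[0,0,40,0],[5,0,80,0],[60,50,120,-8],[60,106,120,-16],[60,106,120,-18],[60,106,120,-18],[60,106,120,-18]]]' 0
python3 - <<'E'
from h import *
np.set_printoptions(precision=1,suppress=True)
o=telemetry.get_obs(); s=snapshot("wrist"); t=snapshot("scene")
a=cv2.resize(s["img"][:,:,::-1],(400,300)); b=cv2.resize(t["img"][225:360,150:290,::-1],(400,386),interpolation=cv2.INTER_CUBIC)
c=np.zeros((386,800,3),np.uint8); c[:300,:400]=a; c[:,400:]=b; cv2.imwrite("pics/w9.png",c)
for n,q,ob in(("w",s,o),("t",t,None)):
  for k,z in dict(plate_c=57,latch_knob=91).items():
    for d in landmark_of(k,q)[:3]: print(n,k,round(d["confidence"],2),d["centre"],px2w(q,d["centre"],z,ob))
y=np.radians(9.05); post=np.array([510.3,-238.4])+80*np.array([-np.sin(y),np.cos(y)]); print(post, o["tool_pos"])
for a,d in[(-9.5,40),(-9.5,20)]+[(-10-8*i,20) for i in range(1,10)]+[(-84,20)]:
    r=np.radians(a); print(a,d,post+70*np.array([np.cos(r),np.sin(r)])+d*np.array([-np.sin(r),np.cos(r)]))
E
```

```text
time: 18.68
tool_pos: [512.8, -237.3, 54.1]
tool_rot: [[-0.987, -0.158, -0.0], [-0.158, 0.987, 0.0], [0.0, 0.0, -1.0]]
contact_force: [-0.4, 0.2, -0.3]
width: 60.2
grasp_force: 0.0
time: 19.68
tool_pos: [572.6, -131.9, 174.2]
tool_rot: [[-0.988, 0.155, -0.0], [0.155, 0.988, -0.0], [0.0, -0.0, -1.0]]
contact_force: [0.1, -0.1, 0.1]
width: 0.1
grasp_force: 0.0
w plate_c 0.84 [148.7, 154.7] [ 512.7 -242.2   57. ]
w plate_c 0.76 [475.8, 272.2] [675.   43.8  57. ]
w latch_knob 0.94 [245.0, 213.8] [ 567.8 -163.8   91. ]
t plate_c 0.88 [372.8, 257.4] [709.9  38.2  57. ]
t plate_c 0.78 [206.2, 301.9] [ 505.7 -240.    57. ]
t plate_c 0.63 [404.2, 213.2] [708.7 175.2  57. ]
t latch_knob 0.9 [255.7, 279.3] [ 562.6 -157.2   91. ]
[ 497.7 -159.4] [ 572.6 -131.9  174.2]
-9.5 40 [ 573.4 -131.5]
-9.5 20 [ 570.1 -151.2]
-18 20 [ 570.5 -162. ]
-26 20 [ 569.4 -172.1]
-34 20 [ 566.9 -182. ]
-42 20 [ 563.1 -191.4]
-50 20 [ 558.  -200.2]
-58 20 [ 551.8 -208.2]
-66 20 [ 544.5 -215.2]
-74 20 [ 536.2 -221.2]
-82 20 [ 527.3 -225.9]
-84 20 [ 524.9 -226.9]
```

View pics/w9.png

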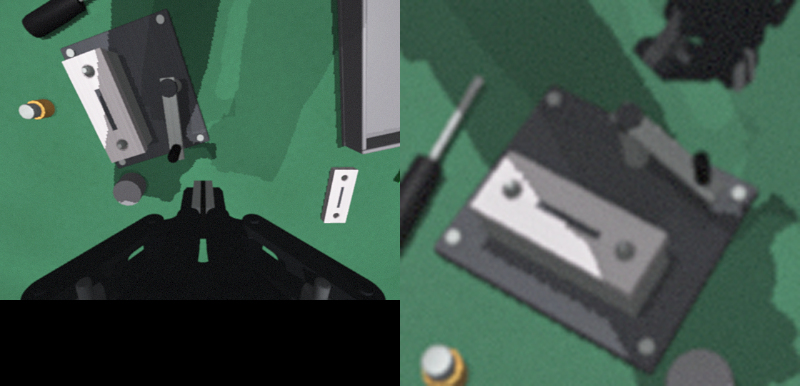

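The plate is seated, with both pins standing proud through its holes at (512,188) and (625,250) in the right half. The latch is still open, with the knob at (702,168). Now sweeping the latch.

```bash
python3 -m crank '[[[0,0,-45,0],[0,0,-80,0],[0,0,-89,0],[0,0,-89,0]]]' && python3 -m crank '[[[-2,-15,0,0],[-2,-25,0,-5],[-3,-35,0,-12],[-4,-43,0,-19],[-6,-50,0,-24],[-6,-50,0,-24]]]' && python3 -m crank '[[[-3,-9,0,-8],[-8,-18,0,-16],[-14,-26,0,-24],[-21,-33,0,-32],[-29,-39,0,-40],[-34,-42,0,-44],[-34,-42,0,-44]]]'
python3 - <<'E'
from h import *
s=snapshot("wrist"); o=telemetry.get_obs(); print(o["tool_pos"],[(d["confidence"],px2w(s,d["centre"],91,o)) for d in landmark_of("latch_knob",s)])
t=snapshot("scene"); print([(d["confidence"],px2w(t,d["centre"],91)) for d in landmark_of("latch_knob",t)])
E
```

```text
time: 20.48
tool_pos: [572.9, -131.5, 85.5]
tool_rot: [[-0.988, 0.155, -0.0], [0.155, 0.988, 0.0], [0.0, 0.0, -1.0]]
contact_force: [0.8, -0.7, 1.1]
width: 0.3
grasp_force: 0.0
time: 21.22
tool_pos: [567.1, -182.7, 86.4]
tool_rot: [[-0.839, 0.544, 0.002], [0.544, 0.839, -0.001], [-0.002, 0.0, -1.0]]
contact_force: [0.5, -0.5, 0.1]
width: -0.1
grasp_force: 0.0
time: 22.1
tool_pos: [532.9, -223.8, 85.9]
tool_rot: [[-0.228, 0.974, 0.001], [0.974, 0.228, -0.001], [-0.001, 0.001, -1.0]]
contact_force: [-0.2, -0.7, 0.9]
width: 0.3
grasp_force: 0.0
[ 533.01704749 -223.60287492   85.80569153] [(0.74, array([ 513.38224969, -228.20787819,   91.        ]))]
[(0.5, array([ 508.64232329, -225.3888036 ,   91.        ]))]
```

```bash
python3 -m crank '[[[-3,-1,0,-3],[-6,-2,0,-5],[-6,-2,0,-5]]]' && python3 -m crank '[[[-1.5,-0.5,0,0],[-3,-0.8,0,0],[-3,-0.8,0,0]]]'
```

```text
time: 22.68
tool_pos: [527.6, -225.2, 85.4]
tool_rot: [[-0.141, 0.99, 0.002], [0.99, 0.141, 0.0], [-0.0, 0.002, -1.0]]
contact_force: [5.1, 1.3, -1.0]
width: 0.1
grasp_force: 2.4
time: 23.05
tool_pos: [527.0, -225.3, 85.6]
tool_rot: [[-0.143, 0.99, 0.006], [0.99, 0.143, 0.002], [0.001, 0.007, -1.0]]
contact_force: [16.1, 5.5, -5.6]
width: -0.3
grasp_force: 8.6
```

The force rose against the stop, so the latch is fully round. Backing off and checking.

```bash
python3 -m crank '[[[12,2,0,0],[25,4,10,0],[25,4,60,0],[25,30,120,0],[0,130,180,0],[-20,190,180,0],[-20,190,180,0],[-20,190,180,0]]]'
python3 - <<'E'
from h import *
np.set_printoptions(precision=1,suppress=True)
t=snapshot("scene"); p=snapshot("top"); o=telemetry.get_obs(); s=snapshot("wrist")
a=cv2.resize(p["img"][100:300,130:430,::-1],(400,267),interpolation=cv2.INTER_CUBIC); b=cv2.resize(t["img"][100:380,130:430,::-1],(400,373),interpolation=cv2.INTER_CUBIC)
z=cv2.resize(t["img"][255:345,160:280,::-1],(300,225),interpolation=cv2.INTER_CUBIC)
c=np.zeros((500,800,3),np.uint8); c[:267,:400]=a; c[:373,400:]=b; c[270:495,:300]=z; cv2.imwrite("pics/w10.png",c)
for n,q,ob in(("w",s,o),("s",t,None),("t",p,None)):
  for k,zz in dict(latch_knob=91,driver_grip=12,fitting_c=19,spool_center=15).items():
    for d in landmark_of(k,q)[:1]: print(n,k,round(d["confidence"],2),px2w(q,d["centre"],zz,ob))
E
```

```text
time: 24.05
tool_pos: [502.9, -33.3, 267.0]
tool_rot: [[-0.145, 0.989, 0.002], [0.989, 0.145, -0.001], [-0.001, 0.002, -1.0]]
contact_force: [0.4, -1.3, -1.0]
width: 0.3
grasp_force: 0.0
w driver_grip 0.97 [ 393.6 -287.2   12. ]
s latch_knob 0.63 [ 504.9 -230.1   91. ]
s driver_grip 0.61 [ 398.6 -279.2   12. ]
s fitting_c 0.78 [ 500.4 -355.    19. ]
s spool_center 0.74 [ 634.9 -261.8   15. ]
t latch_knob 0.55 [ 504.5 -217.9   91. ]
t driver_grip 0.57 [ 389.5 -288.7   12. ]
t fitting_c 0.51 [ 502.6 -349.8   19. ]
t spool_center 0.49 [ 657.5 -250.8   15. ]
```

View pics/w10.png

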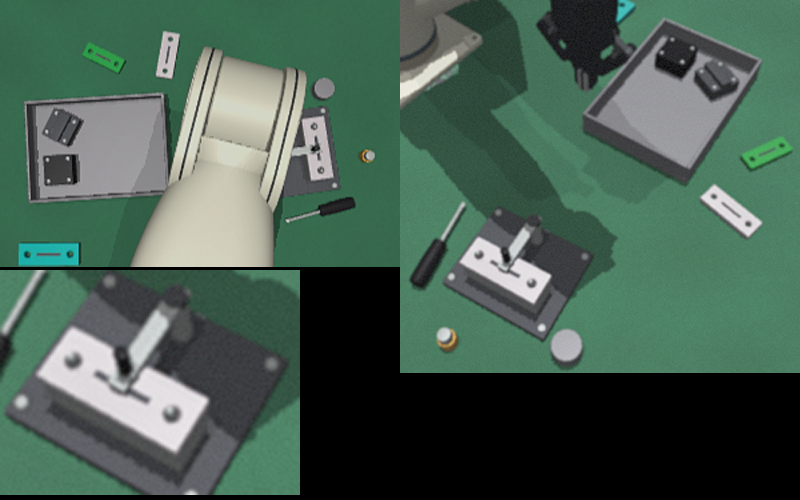

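The latch lies across the plate's middle, with the knob at (122,360) in the close-up. The plate is flat, with both pins through at (73,360) and (172,413). The covers are in the bin and the bystanders have not moved.

```bash
python3 -c "
from station import job; print(job.close_job())"
```

```text
the job is handed in; nothing more can be done
None
```

The job is handed in: the plate is flat on the block over both guide pins, the latch is swung round to its stop across it, the covers lie in the bin, and the screwdriver, fitting and disc were left alone; it took about 24 s of the 72 s allowed.

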